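# Put the mixed-up teapot lids back on their own pots

### The job

The lids of the three clay teapots have been mixed up: put every lid on the pot of its own shape (round on round, square on square, hexagonal on hexagonal), properly seated with its plug in the opening. The empty cork ring is there to park a lid on the way. Set the lids down rather than dropping them, and leave the pots and the jar, bottle and cup among them standing where they are.

Things in the scene. Friction and masses are not known exactly. Their poses are not given: they have to be found in the camera images.
- round_pot: round red-brown clay teapot: round belly, 100 mm across, rim a circle 82 mm across; loose, about 0.55 kg. Origin: centre of its underside on the table, z up. Its flat rim, where a lid sits, is 75 mm above; opening at least 58 mm wide, 13 mm deep to a dark floor. Spout to its -x, handle to +x, each 95 mm out from the middle and just below rim height.
- square_pot: square red-brown clay teapot: box-shaped belly, 96 x 96 mm, rim a square of 82 mm; loose, about 0.55 kg. Origin: centre of its underside on the table, z up. Its flat rim, where a lid sits, is 75 mm above; opening at least 58 mm wide, 13 mm deep to a dark floor. Spout to its -x, handle to +x, each 95 mm out from the middle and just below rim height.
- hex_pot: hexagonal red-brown clay teapot: six-sided belly, 96 mm across flats, rim a hexagon 82 mm across flats; loose, about 0.55 kg. Origin: centre of its underside on the table, z up. Its flat rim, where a lid sits, is 75 mm above; opening at least 58 mm wide, 13 mm deep to a dark floor. Spout to its -x, handle to +x, each 95 mm out from the middle and just below rim height.
- round_lid: round dark brown clay lid, 0.12 kg: a round disc 78 mm across, 7 mm thick. Origin: centre of the plate's underside, z up. Tapered round plug below (40 to 26 mm wide, 10 mm deep); round knob above, 20 mm wide, 7 to 34 mm over the origin, to grip from above. Starts on a pot of another shape; fits every pot and the cork ring with 9 mm play; its turn does not matter.
- square_lid: square dark brown clay lid, 0.12 kg: a square 78 x 78 mm, 7 mm thick. Origin: centre of the plate's underside, z up. Tapered round plug below (40 to 26 mm wide, 10 mm deep); round knob above, 20 mm wide, 7 to 34 mm over the origin, to grip from above. Starts on a pot of another shape; fits every pot and the cork ring with 9 mm play; its turn does not matter.
- hex_lid: hexagonal dark brown clay lid, 0.12 kg: a hexagon 78 mm across flats (90 corners), 7 mm thick. Origin: centre of the plate's underside, z up. Tapered round plug below (40 to 26 mm wide, 10 mm deep); round knob above, 20 mm wide, 7 to 34 mm over the origin, to grip from above. Starts on a pot of another shape; fits every pot and the cork ring with 9 mm play; its turn does not matter.
- cork_ring: flat ring of cork lying fixed on the table, 90 mm outside, 58 mm hole, 14 mm high; empty at the start. Origin at the centre of its underside. A free spot where one lid can be parked with its plug in the hole (lid origin then 14 mm above the table).
- jar: bystander: low white plastic jar with a white cap, 54 mm across, 62 mm high, loose. Origin at the centre of its underside.
- bottle: bystander: small clear plastic bottle with a white cap, 36 mm across, 72 mm high, loose. Origin at the centre of its underside.
- cup: bystander: small white ceramic tea cup, 54 mm across, 42 mm high, loose. Origin at the centre of its underside.
Mind the look-alikes: they are no part of the job. Leave any green, purple or turquoise look-alike of the hex_lid alone.

How it is judged:
By the outcome, as a careful person would: the job done as asked, in the order asked, and still so for the second after the job is handed in, with the robot touching nothing.
It also fails if it takes over 93 s, if anything falls off the work surface, if the arm or the gripper's body presses on something with over 40 N, if the wrist force passes 120 N, or if a joint passes its speed limit or range.

### The arm

A 7-joint arm with a two-finger parallel gripper is mounted at the origin on the work surface. World frame = base frame: x ahead of the robot, y to its left, z up, the work surface at z = 0. Lengths are in m, angles in rad, forces in N, time in s.
With the tool pointing down it reaches from about 0.4 to 0.875 m from the base axis. Payload 19.3 kg.
Tool frame: the origin (TCP) lies at the very end of the fingers, on their centre line; the grasp point (between the pads) lies r.hold_point_z behind it (r.hold_point_z is the distance from the TCP to the grasp point, in m); z points along the fingers, y is the line along which they close (so a half turn about z gives the same grasp; the last joint's range is limited). The gripper opens to 85 mm and grips with 20 to 120 N. Pads are 22 mm wide; open, the fingers measure 114 mm over their backs; the gripper's body (76 mm by 85 mm) begins 54 mm behind the grasp point. The pads swing forward as they close: fully open they stand 13 mm farther back than shut.
Start: joints at [-1.203, 0.521, -0.036, 1.599, 0.021, 1.021, -0.113], TCP at [0.265, 0.566, 0.231] pointing down, gripper open.
Joint ranges: [-2.91, 2.91], [-0.3, 2.13], [-1.5, 1.42], [0.17, 2.43], [-1.26, 4.41], [0.16, 1.93], [-2.52, 2.52]. Speed limits (rad/s): [1.89, 1.89, 2.39, 2.39, 3.01, 3.01, 3.01].

### API

Orientations are given as a 3x3 rotation matrix whose columns are the frame's x, y, z axes.
In Python, from bench import r gives the robot as it stands.
- The arm moves only by the tool arm_command, never from a script. Its arguments are lists of equal length, an entry for each row: "claw": the opening, from 0 (shut) to 1 (fully open); "dp": the shift along the world's x, y, z in mm, a list of three; "yaw": the turn about the world's z in degrees. In form: {"claw": [claw, ...], "dp": [[dx, dy, dz], ...], "yaw": [yaw, ...]}. A call has 1 to 8 rows; each row shifts and turns the commanded pose from where the row before left it; what a row does not reach is not made up. A row lasts 1/10 s, in which the tool goes at most 50 mm and 8.59 degrees, less where a joint would pass 70% of its speed; a pose out of reach is approached as far as the arm can. A call is refused whole if a number of a shift passes 50 or a number of a turn 8.59, either way. A call with a gripper value outside its range is refused whole. The fingers move at their own pace and stop on an object; "grip_force" is the grip in N (left out, the last holds). Time passes only in rows, so rows that do not move let the fingers close. It gives the time, the measured TCP pose, the force, the opening and the grip force at its end, in the units of the state.
- r.sense(): the state, without advancing time (a new reading comes with each control period).
- r.get_image(name): name is "side" or "top" or "wrist"; returns the picture (480x640x3 uint8, red, green, blue); there is no depth.
- r.calibration(name): a dict with "vfov" (degrees; the focal length in pixels is half the picture's height over the tangent of half this angle, whatever the lens; pixels are square), "cx", "cy" (the principal point, pixels), "camera_from_world" (4x4, takes a point from world to camera coordinates). Camera axes: x right, y up, looking along -z (the intrinsics and any distortion apply to the point x, -y, -z); pixel columns grow to the right and rows downward; lengths in m; the calibration is good to about 2 mm. The wrist camera is an equidistant fisheye: a pixel r from the principal point sees the ray r / f radians off the axis. A picture is of the moment at which its call begins: read the wrist's pose just before it. calibration takes no time and is no camera call; for the wrist camera it gives the pose at the moment of the call.
- r.sign_off(): hands the job in; it is judged then, once.
The state is a dict: "time": time; "q": joint angles; "joint_vel": joint speeds; "tau": joint torques, N m; "position": TCP position; "eef_rot": TCP orientation; "force": force on the tool from outside, world axes, zero at the start; "torque": the same for the moment, N m; "grip_width": finger opening in m; "finger_force": force on a finger pad.
Only numpy, scipy, OpenCV 4.12 (cv2) and the standard library are available. Lean on these libraries where they do the work, as an engineer would, in place of code of your own. Each camera call takes 0.05 s, during which the arm holds its last target. There are 200 camera calls.

## Working session

There is one attempt and no reset: what is moved stays moved. The work goes in short steps, Python scripts to look and compute and a tool call to move; the robot and the scene stay as the last step left them, time stands still between calls to the robot, and variables do not carry over. Pictures are saved under pics/ and viewed, at most 14 in all, crops included, and the job is handed in when it is done.

Besides the shell and the picture viewer there is one more tool, called by a JSON object that holds its "op" and its "data", one argument or row to a line. arm_command: Moves the arm, as the interface text tells. Its arguments: {"type":"object","properties":{"claw":{"type":"array"},"dp":{"type":"array"},"yaw":{"type":"array"},"grip_force":{"type":"number"}},"required":["claw","dp","yaw"]}

```bash
mkdir -p pics; ls; python3 - <<'E'
from bench import r
import cv2,numpy as np
for n in("top","side"):
    cv2.imwrite(f"pics/{n}0.png",r.get_image(n)[:,:,::-1])
    c=r.calibration(n);print(n,c["vfov"],c["cx"],c["cy"],[k for k in c]);print(np.round(c["camera_from_world"],3))
s=r.sense();print(s["position"],np.round(s["eef_rot"],3),s["grip_width"],r.hold_point_z,s["time"])
E
```

```text
pics
top 47.86447695096772 320.3574112288602 239.19344786724423 ['vfov', 'cx', 'cy', 'camera_from_world']
[[-0.022 -1.    -0.003  0.169]
 [ 0.994 -0.022  0.108 -0.588]
 [-0.108 -0.     0.994 -1.346]
 [ 0.     0.     0.     1.   ]]
side 53.636037353375634 319.0787661835471 244.3023113519336 ['vfov', 'cx', 'cy', 'camera_from_world']
[[ 1.    -0.024  0.021 -0.589]
 [-0.005  0.522  0.853 -0.156]
 [-0.031 -0.853  0.522 -1.07 ]
 [ 0.     0.     0.     1.   ]]
[0.26485024 0.56579838 0.23080979] [[-0.906  0.424 -0.   ]
 [ 0.424  0.906 -0.001]
 [-0.    -0.001 -1.   ]] 0.0854831372112072 0.0187 0.1
```

View pics/top0.png

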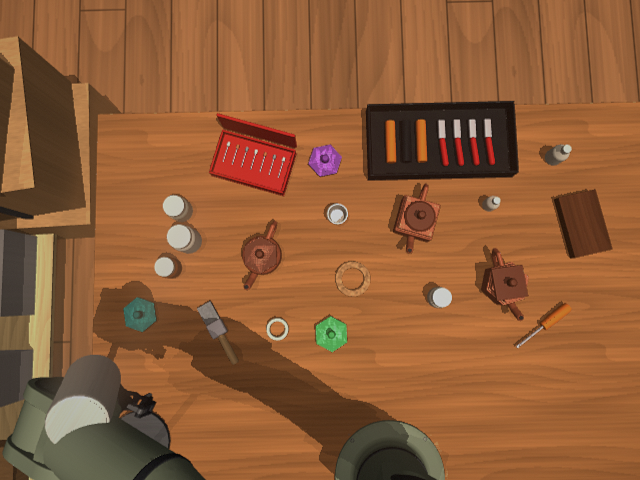

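View pics/side0.png

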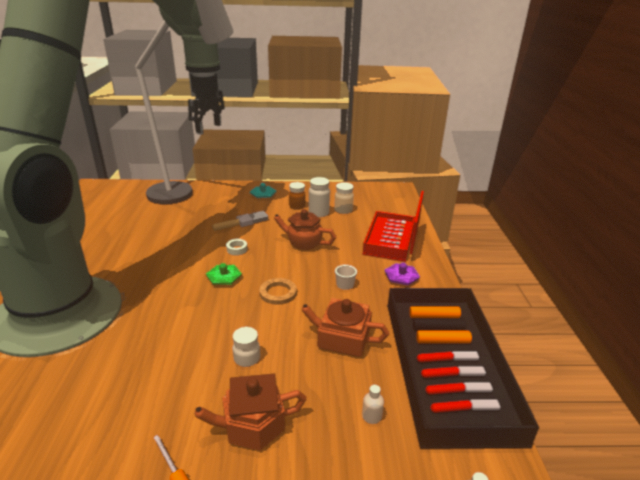

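Top view shows these candidates:
- Pot knobs at about (262,253), (420,214) and (510,282).
- Cork ring at (352,279).
- Look-alikes: purple (324,159), green (331,334) and turquoise (140,314). A white ring at (277,329) is not the cork one.

I'll check the choice in one close crop.

```bash
python3 - <<'E'
import cv2,numpy as np
im=cv2.imread("pics/top0.png")
c=lambda x,y:cv2.resize(im[y-32:y+32,x-42:x+42],(400,300),interpolation=cv2.INTER_CUBIC)
# scale 400/84, 300/64
M=np.vstack([np.hstack([c(262,252),c(418,216)]),np.hstack([c(507,282),c(352,279)])])
cv2.imwrite("pics/crop0.png",M)
E
```

```text
(no output)
```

View pics/crop0.png

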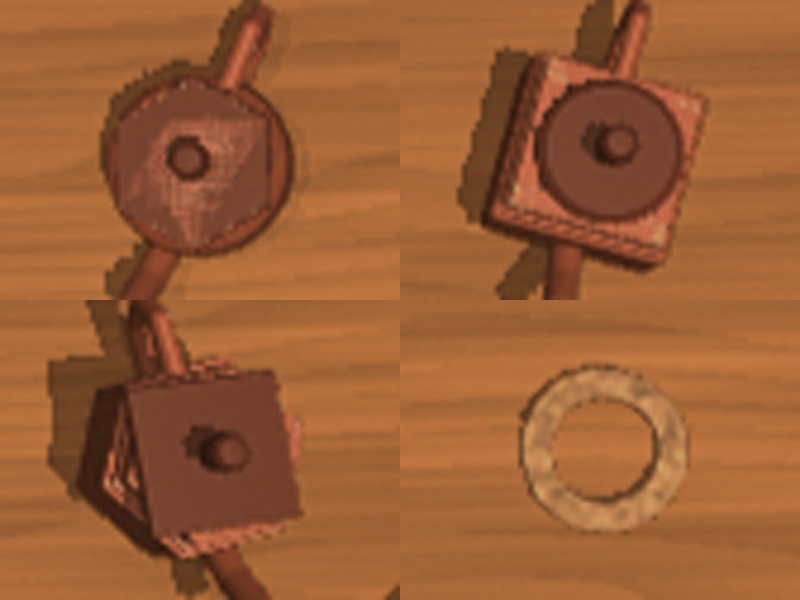

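```bash
cat > h.py <<'E'
from bench import r
import numpy as np,cv2
def ray(c,u,v,fish=False):
    f=240/np.tan(np.radians(c["vfov"])/2)
    a,b=(u-c["cx"])/f,(v-c["cy"])/f
    if fish:
        t=np.hypot(a,b); s=np.sin(t)/max(t,1e-9); d=np.array([a*s,-b*s,-np.cos(t)])
    else: d=np.array([a,-b,-1.])
    T=np.linalg.inv(c["camera_from_world"]); return T[:3,3],T[:3,:3]@d
def at(c,u,v,z,fish=False):
    o,d=ray(c,u,v,fish); return np.round(1000*(o+d*(z-o[2])/d[2]),1)
def snap(n,f):
    c=r.calibration(n); im=r.get_image(n)[:,:,::-1].copy(); cv2.imwrite("pics/"+f,im); return c,im
E
python3 - <<'E'
from h import *
c=r.calibration("top")
P=lambda x0,y0,px,py,z:at(c,x0-42+(px+.5)*.21-.5,y0-32+(py+.5)*64/300-.5,z)
for n,a in dict(hexknob=(262,252,187,156,.109),roundpot=(262,252,197,165,.05),rknob=(418,216,216,143,.107),sqpot=(418,216,204,158,.073),rlid=(418,216,211,150,.082),sqknob=(507,282,226,151,.107),sqlid=(507,282,213,153,.082),ring=(352,279,204,148.5,.014)).items():
    p=P(*a);print(n,p,np.hypot(*p[:2]))
E
```

```text
hexknob [553.8 304.7 109. ] 632.0890206292148
roundpot [553.9 306.3  50. ] 632.9493660633526
rknob [639.5 -88.1 107. ] 645.5399755243667
sqpot [636.7 -87.9  73. ] 642.738904999534
rlid [639.6 -90.1  82. ] 645.9149866662021
sqknob [ 471.5 -298.4  107. ] 557.9917651722111
sqlid [ 471.1 -300.5   82. ] 558.7803325100124
ring [491.4  76.6  14. ] 497.3344146547673
```

{"op": "arm_command", "data": {
  "claw": [1, 1, 1, 1, 1, 1, 1, 1],
  "dp": [
    [36, -33, 0],
    [36, -33, 0],
    [36, -33, 0],
    [36, -33, 0],
    [36, -33, 0],
    [36, -32, 0],
    [36, -32, 0],
    [37, -32, 0]
  ],
  "yaw": [0, 0, 0, 0, 0, 0, 0, 0],
  "grip_force": 30
}}

```text
time: 0.9
position: [0.5551, 0.3035, 0.2312]
eef_rot: [[-0.906, 0.424, -0.0], [0.424, 0.906, -0.0], [0.0, -0.0, -1.0]]
force: [0.7, 1.1, 0.4]
grip_width: 0.0855
finger_force: 0.0
```

```bash
python3 - <<'E'
from h import *
s=r.sense();print(s["position"],s["time"],s["q"])
c,im=snap("wrist","w1.png")
T=np.linalg.inv(c["camera_from_world"]);print(np.round(T,3),c["vfov"],c["cx"],c["cy"])
E
```

```text
[0.55506417 0.30347144 0.2311503 ] 0.9 [-0.61182269  0.53441168  0.02680486  1.58035756 -0.01603615  1.0273889
  0.55267051]
[[ 0.424 -0.867 -0.261  0.489]
 [ 0.905  0.406  0.123  0.333]
 [-0.001 -0.288  0.958  0.373]
 [ 0.     0.     0.     1.   ]] 65.70646984690485 314.3764836700567 238.09721352047234
```

View pics/w1.png

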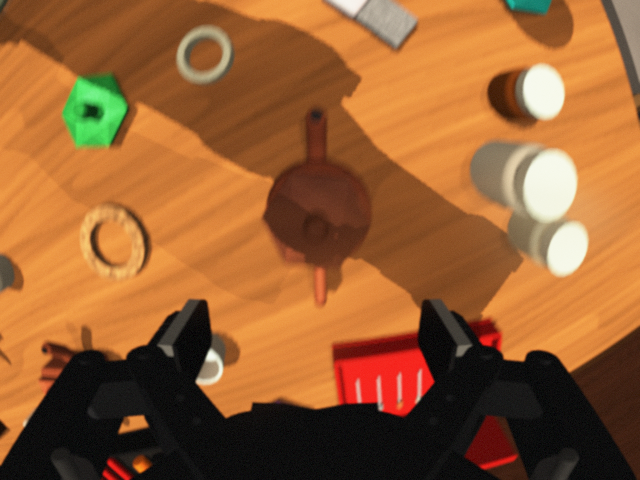

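The hex-lidded pot is centred under the gripper: knob at about (316,226), cork ring at (113,241). I'll check both against the top view.

```bash
python3 - <<'E'
from h import *
c=r.calibration("wrist")
print(at(c,316,226,.108,True),at(c,318,213,.075,True),at(c,113,241,.014,True))
E
```

```text
[559.6 296.2 108. ] [558.4 298.7  75. ] [498.7  72.5  14. ]
```

```bash
python3 - <<'E'
from h import *
s=cv2.imread("pics/side0.png")
cv2.imwrite("pics/sidecrop.png",np.hstack([cv2.resize(s[195:255,265:345],(400,300),interpolation=2),cv2.resize(s[260:320,240:320],(400,300),interpolation=2)]))
w=cv2.imread("pics/w1.png");cv2.imwrite("pics/wcrop.png",cv2.convertScaleAbs(cv2.resize(w[150:300,240:400],(640,600),interpolation=2),alpha=1.8))
c=r.calibration("wrist");print(r.sense()["position"],at(c,113,241,.014,True))
E
```

```text
[0.56121847 0.29589241 0.23104615] [498.7  72.5  14. ]
```

View pics/sidecrop.png

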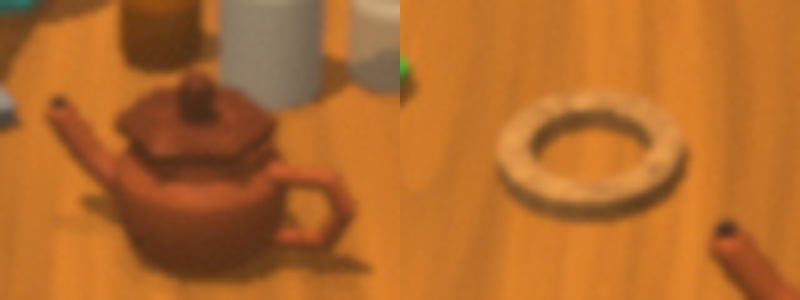

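View pics/wcrop.png

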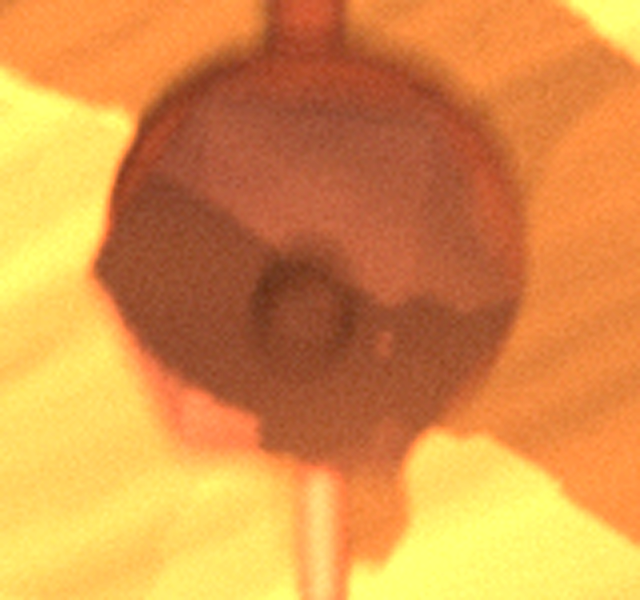

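{"op": "arm_command", "data": {
  "claw": [1, 1, 1, 1, 1, 1],
  "dp": [
    [0, 0, -30],
    [0, 0, -30],
    [0, 0, -30],
    [0, 0, -20],
    [0, 0, 0],
    [0, 0, 0]
  ],
  "yaw": [0, 0, 0, 0, 0, 0]
}}

```text
time: 1.55
position: [0.554, 0.3051, 0.1217]
eef_rot: [[-0.906, 0.424, -0.0], [0.424, 0.906, -0.0], [0.0, -0.0, -1.0]]
force: [0.7, -0.4, 0.6]
grip_width: 0.0853
finger_force: 0.0
```

{"op": "arm_command", "data": {
  "claw": [1, 1, 1, 0, 0, 0, 0, 0],
  "dp": [
    [0, 0, -20],
    [0, 0, -15],
    [0, 0, 0],
    [0, 0, 0],
    [0, 0, 0],
    [0, 0, 0],
    [0, 0, 0],
    [0, 0, 0]
  ],
  "yaw": [0, 0, 0, 0, 0, 0, 0, 0]
}}

```text
time: 2.35
position: [0.5543, 0.3053, 0.0868]
eef_rot: [[-0.906, 0.424, 0.001], [0.424, 0.906, 0.001], [-0.0, 0.001, -1.0]]
force: [-0.7, -0.5, 3.9]
grip_width: 0.0193
finger_force: 29.2
```

{"op": "arm_command", "data": {
  "claw": [0, 0, 0],
  "dp": [
    [0, 0, 0],
    [0, 0, 0],
    [0, 0, 0]
  ],
  "yaw": [0, 0, 0]
}}

```text
time: 2.65
position: [0.5542, 0.3053, 0.0868]
eef_rot: [[-0.906, 0.424, 0.001], [0.424, 0.906, 0.001], [-0.0, 0.001, -1.0]]
force: [-1.1, 1.5, 6.4]
grip_width: 0.019
finger_force: 29.4
```

{"op": "arm_command", "data": {
  "claw": [0, 0, 0, 0, 0, 0, 0],
  "dp": [
    [0, 0, 5],
    [0, 0, 10],
    [0, 0, 20],
    [0, 0, 25],
    [0, 0, 20],
    [0, 0, 0],
    [0, 0, 0]
  ],
  "yaw": [0, 0, 0, 0, 0, 0, 0],
  "grip_force": 40
}}

```text
time: 3.35
position: [0.554, 0.305, 0.1667]
eef_rot: [[-0.906, 0.424, 0.0], [0.424, 0.906, 0.0], [-0.0, 0.0, -1.0]]
force: [-1.1, 0.9, -0.9]
grip_width: 0.019
finger_force: 39.2
```

```bash
python3 - <<'E'
from h import *
c,w=snap("wrist","w2.png");c,s=snap("side","s2.png")
cv2.imwrite("pics/m2.png",np.hstack([w[100:460:,130:530],cv2.resize(s[130:250,250:390],(420,360),interpolation=2)[:,:400]]))
E
```

```text
(no output)
```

View pics/m2.png

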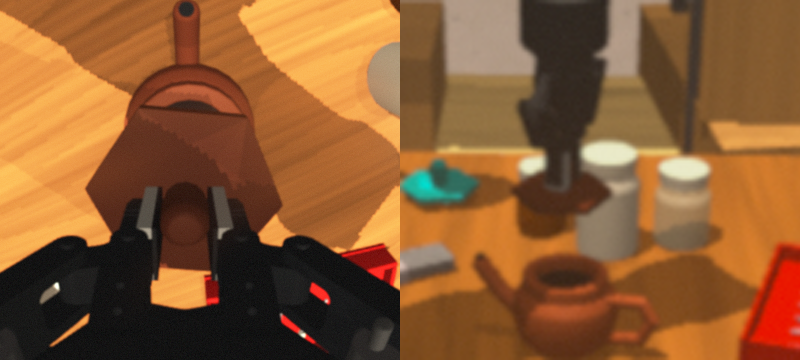

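Hex lid held level, with the round pot open and still standing. Next: the cork ring.

{"op": "arm_command", "data": {
  "claw": [0, 0, 0, 0, 0, 0, 0, 0],
  "dp": [
    [-10, -37, 0],
    [-10, -38, 0],
    [-11, -38, 0],
    [-11, -38, 0],
    [-10, -38, 0],
    [-10, -38, 0],
    [0, 0, -40],
    [0, 0, -40]
  ],
  "yaw": [0, 0, 0, 0, 0, 0, 0, 0]
}}

```text
time: 4.25
position: [0.4923, 0.0769, 0.0858]
eef_rot: [[-0.905, 0.426, 0.002], [0.426, 0.905, 0.0], [-0.002, 0.001, -1.0]]
force: [1.2, 1.8, -1.7]
grip_width: 0.0189
finger_force: 39.3
```

{"op": "arm_command", "data": {
  "claw": [0, 0, 0, 0],
  "dp": [
    [0, 0, -25],
    [0, 0, -15],
    [0, 0, 0],
    [0, 0, 0]
  ],
  "yaw": [0, 0, 0, 0]
}}

```text
time: 4.65
position: [0.4917, 0.0779, 0.0462]
eef_rot: [[-0.906, 0.424, -0.001], [0.424, 0.906, -0.0], [0.001, -0.001, -1.0]]
force: [-0.4, 0.4, 0.2]
grip_width: 0.0186
finger_force: 39.3
```

{"op": "arm_command", "data": {
  "claw": [0, 0, 0, 0, 0, 0],
  "dp": [
    [0, 0, -10],
    [0, 0, -7],
    [0, 0, -2],
    [0, 0, -1],
    [0, 0, 0],
    [0, 0, 0]
  ],
  "yaw": [0, 0, 0, 0, 0, 0]
}}

```text
time: 5.25
position: [0.4921, 0.0781, 0.0265]
eef_rot: [[-0.906, 0.424, 0.0], [0.424, 0.906, 0.0], [-0.0, 0.0, -1.0]]
force: [0.2, -1.0, -1.8]
grip_width: 0.0187
finger_force: 39.3
```

{"op": "arm_command", "data": {
  "claw": [0, 0, 0.4, 0.6, 0.8, 1, 1, 1],
  "dp": [
    [0, 0, -1],
    [0, 0, 0],
    [0, 0, 0],
    [0, 0, 0],
    [0, 0, 0],
    [0, 0, 10],
    [0, 0, 30],
    [0, 0, 45]
  ],
  "yaw": [0, 0, 0, 0, 0, 0, 0, 0]
}}

```text
time: 6.05
position: [0.4908, 0.0778, 0.1104]
eef_rot: [[-0.906, 0.424, -0.003], [0.424, 0.906, -0.001], [0.003, -0.002, -1.0]]
force: [1.5, 0.9, 1.3]
grip_width: 0.0851
finger_force: 0.0
```

{"op": "arm_command", "data": {
  "claw": [1, 1, 1, 1, 1, 1, 1, 1],
  "dp": [
    [0, 0, 50],
    [30, -35, 20],
    [30, -35, 0],
    [30, -35, 0],
    [30, -31, 0],
    [28, -31, 0],
    [0, 0, 0],
    [0, 0, 0]
  ],
  "yaw": [0, 0, 0, 0, 0, 0, 0, 0]
}}

```text
time: 6.85
position: [0.6397, -0.0895, 0.1803]
eef_rot: [[-0.905, 0.425, -0.0], [0.425, 0.905, 0.0], [0.0, -0.0, -1.0]]
force: [-0.3, 1.6, -0.7]
grip_width: 0.0851
finger_force: 0.0
```

```bash
python3 - <<'E'
from h import *
print(r.sense()["position"],r.sense()["time"])
c,w=snap("wrist","w3.png");_,t=snap("top","t3.png")
np.save("cw3.npy",c["camera_from_world"])
k=lambda x,y:cv2.resize(t[y-32:y+32,x-42:x+42],(320,240),interpolation=cv2.INTER_CUBIC)
cv2.imwrite("pics/m3.png",np.hstack([cv2.resize(w,(480,360)),np.vstack([k(262,252),k(352,279)])[:360+120,:]][:1]+[cv2.resize(np.vstack([k(262,252),k(352,279)]),(240,360))]))
E
```

```text
[ 0.63965118 -0.08949862  0.18030292] 6.85
```

View pics/m3.png

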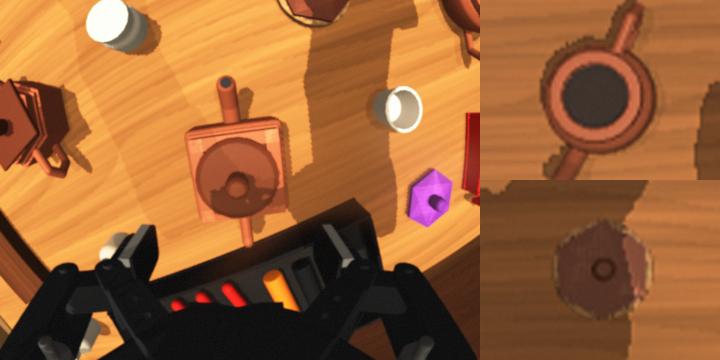

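Hex lid is seated in the ring and the round pot's opening is visible. The round lid's knob is at about (317,247) in the wrist view.

```bash
python3 - <<'E'
from h import *
c=r.calibration("wrist");print(at(c,317,247,.107,True),at(c,316,236,.082,True))
c=r.calibration("top");t=cv2.imread("pics/t3.png")
print(at(c,260.6,253.8,.075))
g=t[220:285,230:295].astype(int); m=((g.max(2)<75)&(g.max(2)-g.min(2)<25)).astype(np.uint8)
n,l,s,ce=cv2.connectedComponentsWithStats(m)
for i in range(1,n):
    if s[i,4]>100: print(s[i],ce[i],at(c,ce[i][0]+230,ce[i][1]+220,.07))
E
```

```text
[637.6 -86.7 107. ] [637.7 -87.4  82. ]
[554.4 304.4  75. ]
[ 20  23  21  22 363] [29.96418733 33.85399449] [554.7 306.5  70. ]
```

{"op": "arm_command", "data": {
  "claw": [1, 1, 1, 1],
  "dp": [
    [0, 0, -30],
    [0, 0, -20],
    [0, 0, 0],
    [0, 0, 0]
  ],
  "yaw": [0, 0, 0, 0]
}}

```text
time: 7.35
position: [0.6398, -0.0881, 0.131]
eef_rot: [[-0.906, 0.423, 0.0], [0.423, 0.906, 0.0], [-0.0, 0.0, -1.0]]
force: [-0.4, -1.9, -0.1]
grip_width: 0.0857
finger_force: 0.0
```

{"op": "arm_command", "data": {
  "claw": [1, 1, 1, 0, 0, 0, 0, 0],
  "dp": [
    [-1, 1, -25],
    [0, 0, -19],
    [0, 0, 0],
    [0, 0, 0],
    [0, 0, 0],
    [0, 0, 0],
    [0, 0, 0],
    [0, 0, 0]
  ],
  "yaw": [0, 0, 0, 0, 0, 0, 0, 0],
  "grip_force": 40
}}

```text
time: 8.15
position: [0.6391, -0.0879, 0.087]
eef_rot: [[-0.906, 0.424, 0.001], [0.424, 0.906, -0.0], [-0.001, 0.0, -1.0]]
force: [-3.1, 0.6, 7.9]
grip_width: 0.019
finger_force: 38.8
```

{"op": "arm_command", "data": {
  "claw": [0, 0, 0, 0, 0, 0, 0, 0],
  "dp": [
    [0, 0, 0],
    [0, 0, 0],
    [0, 0, 5],
    [0, 0, 10],
    [0, 0, 20],
    [0, 0, 25],
    [0, 0, 20],
    [0, 0, 0]
  ],
  "yaw": [0, 0, 0, 0, 0, 0, 0, 0]
}}

```text
time: 8.95
position: [0.6402, -0.088, 0.1697]
eef_rot: [[-0.906, 0.424, 0.005], [0.424, 0.906, -0.0], [-0.004, 0.002, -1.0]]
force: [0.3, -0.4, -2.1]
grip_width: 0.019
finger_force: 39.2
```

{"op": "arm_command", "data": {
  "claw": [0, 0, 0, 0, 0, 0, 0, 0],
  "dp": [
    [-7, 20, 0],
    [-9, 35, 0],
    [-9, 40, 0],
    [-9, 40, 0],
    [-9, 40, 0],
    [-9, 40, 0],
    [-9, 40, 0],
    [-9, 40, 0]
  ],
  "yaw": [0, 0, 0, 0, 0, 0, 0, 0]
}}

```text
time: 9.75
position: [0.5681, 0.2087, 0.166]
eef_rot: [[-0.906, 0.424, -0.0], [0.424, 0.906, -0.0], [0.0, -0.0, -1.0]]
force: [0.9, 0.6, -1.5]
grip_width: 0.0191
finger_force: 39.2
```

{"op": "arm_command", "data": {
  "claw": [0, 0, 0, 0, 0, 0, 0],
  "dp": [
    [-9, 40, 0],
    [-6, 38, 0],
    [0, 20, 0],
    [0, 0, -30],
    [0, 0, -25],
    [0, 0, 0],
    [0, 0, 0]
  ],
  "yaw": [0, 0, 0, 0, 0, 0, 0]
}}

```text
time: 10.45
position: [0.5541, 0.3048, 0.1115]
eef_rot: [[-0.905, 0.425, -0.0], [0.425, 0.905, -0.001], [0.0, -0.001, -1.0]]
force: [-0.3, 1.1, -0.6]
grip_width: 0.0188
finger_force: 39.4
```

{"op": "arm_command", "data": {
  "claw": [0, 0, 0, 0, 0, 0],
  "dp": [
    [0, 0, -12],
    [0, 0, -9],
    [0, 0, -2],
    [0, 0, -1],
    [0, 0, 0],
    [0, 0, 0]
  ],
  "yaw": [0, 0, 0, 0, 0, 0]
}}

```text
time: 11.05
position: [0.554, 0.3053, 0.0875]
eef_rot: [[-0.906, 0.424, 0.0], [0.424, 0.906, 0.0], [-0.0, 0.0, -1.0]]
force: [-0.4, 1.1, -0.8]
grip_width: 0.0188
finger_force: 39.4
```

{"op": "arm_command", "data": {
  "claw": [0, 0, 0.4, 0.6, 0.8, 1, 1, 1],
  "dp": [
    [0, 0, -1],
    [0, 0, 0],
    [0, 0, 0],
    [0, 0, 0],
    [0, 0, 0],
    [0, 0, 10],
    [0, 0, 30],
    [0, 0, 40]
  ],
  "yaw": [0, 0, 0, 0, 0, 0, 0, 0]
}}

```text
time: 11.85
position: [0.5531, 0.3048, 0.1664]
eef_rot: [[-0.906, 0.424, -0.002], [0.424, 0.906, -0.001], [0.001, -0.002, -1.0]]
force: [-0.2, 0.4, 1.3]
grip_width: 0.0854
finger_force: 0.0
```

{"op": "arm_command", "data": {
  "claw": [1, 1, 1, 1, 1, 1, 1, 1],
  "dp": [
    [-2, -25, 15],
    [-4, -40, 0],
    [-6, -44, 0],
    [-6, -44, 0],
    [-6, -44, 0],
    [-6, -44, 0],
    [-6, -44, 0],
    [-6, -44, 0]
  ],
  "yaw": [0, 0, 0, 0, 0, 0, 0, 0]
}}

```text
time: 12.65
position: [0.5115, -0.0255, 0.1821]
eef_rot: [[-0.906, 0.424, 0.001], [0.424, 0.906, 0.0], [-0.001, 0.001, -1.0]]
force: [0.8, -0.9, 0.5]
grip_width: 0.085
finger_force: 0.0
```

{"op": "arm_command", "data": {
  "claw": [1, 1, 1, 1, 1, 1, 1, 1],
  "dp": [
    [-6, -44, 0],
    [-6, -44, 0],
    [-6, -44, 0],
    [-6, -44, 0],
    [-6, -44, 0],
    [-6, -35, 0],
    [-5, -20, 0],
    [0, 0, 0]
  ],
  "yaw": [0, 0, 0, 0, 0, 0, 0, 0]
}}

```text
time: 13.45
position: [0.4696, -0.302, 0.1819]
eef_rot: [[-0.904, 0.428, 0.0], [0.428, 0.904, -0.001], [-0.001, -0.001, -1.0]]
force: [-0.6, 0.2, 0.2]
grip_width: 0.0855
finger_force: 0.0
```

{"op": "arm_command", "data": {
  "claw": [1, 1],
  "dp": [
    [0, 0, 0],
    [0, 0, 0]
  ],
  "yaw": [0, 0]
}}

```text
time: 13.65
position: [0.4713, -0.2978, 0.1815]
eef_rot: [[-0.906, 0.423, 0.0], [0.423, 0.906, 0.0], [-0.0, 0.0, -1.0]]
force: [0.5, 0.5, -0.7]
grip_width: 0.0852
finger_force: 0.0
```

```bash
python3 - <<'E'
from h import *
print(r.sense()["position"],r.sense()["time"])
c,w=snap("wrist","w4.png");_,t=snap("top","t4.png")
k=lambda x,y:cv2.resize(t[y-32:y+32,x-42:x+42],(240,180),interpolation=cv2.INTER_CUBIC)
cv2.imwrite("pics/m4.png",np.hstack([cv2.resize(w,(480,360)),np.vstack([k(262,252),k(418,216)])]))
E
```

```text
[ 0.47126484 -0.29780963  0.18150822] 13.65
```

View pics/m4.png

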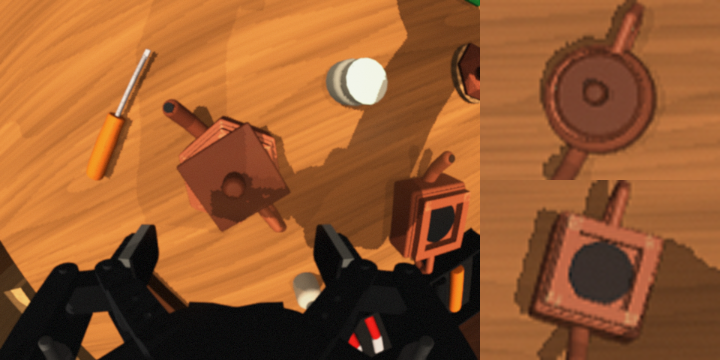

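Round lid seated centrally on the round pot; square pot open, opening at top pixel (418,217). Square lid's knob is at wrist pixel (312,245).

```bash
python3 - <<'E'
from h import *
c=r.calibration("wrist");print(at(c,311.5,245,.107,True))
c=r.calibration("top");t=cv2.imread("pics/t4.png")
print(at(c,418,216.7,.07))
x0,y0=385,185;g=t[y0:y0+65,x0:x0+65].astype(int); m=((g.max(2)<75)&(g.max(2)-g.min(2)<25)).astype(np.uint8)
n,l,s,ce=cv2.connectedComponentsWithStats(m)
for i in range(1,n):
    if s[i,4]>100: print(s[i],ce[i],at(c,ce[i][0]+x0,ce[i][1]+y0,.07))
E
```

```text
[ 467.2 -299.3  107. ]
[638.7 -87.4  70. ]
[ 22  21  22  22 362] [32.80662983 31.48895028] [639.3 -87.   70. ]
```

{"op": "arm_command", "data": {
  "claw": [1, 1, 1, 1],
  "dp": [
    [0, 0, -30],
    [0, 0, -20],
    [0, 0, 0],
    [0, 0, 0]
  ],
  "yaw": [0, 0, 0, 0]
}}

```text
time: 14.15
position: [0.4711, -0.2985, 0.1317]
eef_rot: [[-0.906, 0.423, -0.0], [0.423, 0.906, 0.0], [0.0, -0.0, -1.0]]
force: [-0.2, -0.0, 0.0]
grip_width: 0.0852
finger_force: 0.0
```

{"op": "arm_command", "data": {
  "claw": [1, 1, 1, 0, 0, 0, 0, 0],
  "dp": [
    [-1, 0, -25],
    [0, 0, -20],
    [0, 0, 0],
    [0, 0, 0],
    [0, 0, 0],
    [0, 0, 0],
    [0, 0, 0],
    [0, 0, 0]
  ],
  "yaw": [0, 0, 0, 0, 0, 0, 0, 0]
}}

```text
time: 14.95
position: [0.4701, -0.299, 0.0869]
eef_rot: [[-0.906, 0.424, 0.001], [0.424, 0.906, -0.0], [-0.001, -0.0, -1.0]]
force: [-2.5, 1.7, 10.1]
grip_width: 0.0188
finger_force: 38.7
```

{"op": "arm_command", "data": {
  "claw": [0, 0, 0, 0, 0, 0, 0, 0],
  "dp": [
    [0, 0, 0],
    [0, 0, 0],
    [0, 0, 5],
    [0, 0, 10],
    [0, 0, 20],
    [0, 0, 25],
    [0, 0, 20],
    [0, 0, 0]
  ],
  "yaw": [0, 0, 0, 0, 0, 0, 0, 0]
}}

```text
time: 15.75
position: [0.4709, -0.2995, 0.1693]
eef_rot: [[-0.906, 0.424, 0.004], [0.424, 0.906, -0.002], [-0.004, -0.0, -1.0]]
force: [0.8, 0.1, -0.5]
grip_width: 0.0182
finger_force: 39.3
```

{"op": "arm_command", "data": {
  "claw": [0, 0, 0, 0, 0, 0, 0, 0],
  "dp": [
    [12, 16, 0],
    [24, 30, 0],
    [27, 34, 0],
    [27, 34, 0],
    [27, 34, 0],
    [27, 34, 0],
    [25, 30, 0],
    [0, 0, 0]
  ],
  "yaw": [0, 0, 0, 0, 0, 0, 0, 0]
}}

```text
time: 16.55
position: [0.6412, -0.0807, 0.1653]
eef_rot: [[-0.908, 0.418, 0.0], [0.418, 0.908, 0.003], [0.001, 0.002, -1.0]]
force: [-0.8, 0.3, -1.3]
grip_width: 0.0189
finger_force: 39.4
```

{"op": "arm_command", "data": {
  "claw": [0, 0, 0, 0, 0],
  "dp": [
    [0, 0, -15],
    [0, 0, -25],
    [0, 0, -15],
    [0, 0, 0],
    [0, 0, 0]
  ],
  "yaw": [0, 0, 0, 0, 0]
}}

```text
time: 17.05
position: [0.6386, -0.0875, 0.1112]
eef_rot: [[-0.905, 0.425, -0.001], [0.425, 0.905, -0.0], [0.0, -0.0, -1.0]]
force: [0.3, 0.5, -1.4]
grip_width: 0.0188
finger_force: 39.4
```

{"op": "arm_command", "data": {
  "claw": [0, 0, 0, 0, 0, 0],
  "dp": [
    [0, 0, -12],
    [0, 0, -9],
    [0, 0, -2],
    [0, 0, -1],
    [0, 0, 0],
    [0, 0, 0]
  ],
  "yaw": [0, 0, 0, 0, 0, 0]
}}

```text
time: 17.65
position: [0.6391, -0.0868, 0.0874]
eef_rot: [[-0.906, 0.424, 0.001], [0.424, 0.906, -0.0], [-0.001, 0.0, -1.0]]
force: [0.8, -0.2, -1.1]
grip_width: 0.0187
finger_force: 39.4
```

{"op": "arm_command", "data": {
  "claw": [0, 0, 0.4, 0.6, 0.8, 1, 1, 1],
  "dp": [
    [0, 0, -1],
    [0, 0, 0],
    [0, 0, 0],
    [0, 0, 0],
    [0, 0, 0],
    [0, 0, 10],
    [0, 0, 30],
    [0, 0, 40]
  ],
  "yaw": [0, 0, 0, 0, 0, 0, 0, 0]
}}

```text
time: 18.45
position: [0.6379, -0.0867, 0.1664]
eef_rot: [[-0.906, 0.424, -0.003], [0.424, 0.906, 0.0], [0.002, -0.001, -1.0]]
force: [0.0, -1.3, 0.2]
grip_width: 0.0854
finger_force: 0.0
```

{"op": "arm_command", "data": {
  "claw": [1, 1, 1, 1, 1, 1, 1, 1],
  "dp": [
    [-13, 15, 10],
    [-26, 30, 0],
    [-28, 30, 0],
    [-28, 30, 0],
    [-27, 30, 0],
    [-25, 30, 0],
    [0, 0, -40],
    [0, 0, -30]
  ],
  "yaw": [0, 0, 0, 0, 0, 0, 0, 0]
}}

```text
time: 19.25
position: [0.4918, 0.0795, 0.1063]
eef_rot: [[-0.907, 0.422, 0.002], [0.422, 0.907, 0.001], [-0.002, 0.002, -1.0]]
force: [0.9, -0.7, 0.4]
grip_width: 0.0851
finger_force: 0.0
```

{"op": "arm_command", "data": {
  "claw": [1, 1],
  "dp": [
    [0, 0, 0],
    [0, 0, 0]
  ],
  "yaw": [0, 0]
}}

```text
time: 19.45
position: [0.4921, 0.078, 0.1071]
eef_rot: [[-0.906, 0.424, -0.0], [0.424, 0.906, -0.0], [0.0, -0.0, -1.0]]
force: [0.4, -0.1, -0.0]
grip_width: 0.0853
finger_force: 0.0
```

```bash
python3 - <<'E'
from h import *
print(r.sense()["position"],r.sense()["time"])
c,w=snap("wrist","w5.png");_,t=snap("top","t5.png")
k=lambda x,y:cv2.resize(t[y-32:y+32,x-42:x+42],(240,180),interpolation=cv2.INTER_CUBIC)
cv2.imwrite("pics/m5.png",np.hstack([cv2.resize(w,(480,360)),np.vstack([k(507,282),k(418,216)])]))
c=r.calibration("top")
x0,y0=475,250;g=t[y0:y0+65,x0:x0+65].astype(int); m=((g.max(2)<75)&(g.max(2)-g.min(2)<25)).astype(np.uint8)
n,l,s,ce=cv2.connectedComponentsWithStats(m)
for i in range(1,n):
    if s[i,4]>50: print(s[i],ce[i]+[x0,y0],at(c,ce[i][0]+x0,ce[i][1]+y0,.07))
E
```

```text
[0.49214661 0.07804418 0.10705828] 19.45
[ 23  22  22  22 358] [508.31284916 282.77653631] [ 470.2 -302.1   70. ]
```

View pics/m5.png

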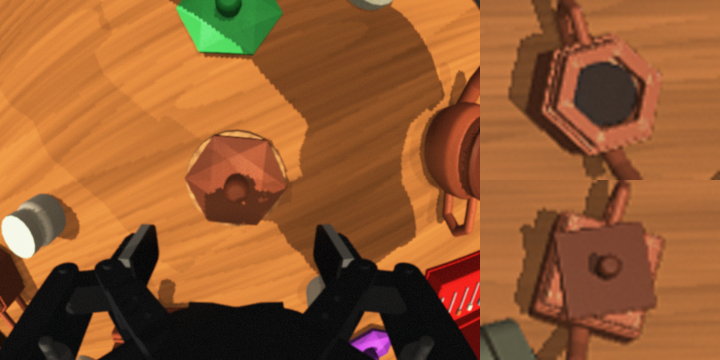

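Square lid is seated on the square pot, hex pot's opening is clear at (508,283), and the hex lid is on the ring under the gripper.

{"op": "arm_command", "data": {
  "claw": [1, 1, 1, 1, 0, 0, 0, 0],
  "dp": [
    [0, 0, -35],
    [0, 0, -30],
    [0, 0, -16],
    [0, 0, 0],
    [0, 0, 0],
    [0, 0, 0],
    [0, 0, 0],
    [0, 0, 0]
  ],
  "yaw": [0, 0, 0, 0, 0, 0, 0, 0]
}}

```text
time: 20.35
position: [0.4923, 0.0783, 0.026]
eef_rot: [[-0.906, 0.424, 0.001], [0.424, 0.906, 0.0], [-0.001, 0.001, -1.0]]
force: [-0.1, -0.3, 0.5]
grip_width: 0.0283
finger_force: 0.0
```

{"op": "arm_command", "data": {
  "claw": [0, 0, 0, 0, 0, 0, 0, 0],
  "dp": [
    [0, 0, 0],
    [0, 0, 0],
    [0, 0, 0],
    [0, 0, 5],
    [0, 0, 15],
    [0, 0, 30],
    [0, 0, 40],
    [0, 0, 50]
  ],
  "yaw": [0, 0, 0, 0, 0, 0, 0, 0]
}}

```text
time: 21.15
position: [0.4908, 0.078, 0.166]
eef_rot: [[-0.906, 0.424, -0.002], [0.424, 0.906, -0.001], [0.002, -0.002, -1.0]]
force: [0.2, 0.5, -1.5]
grip_width: 0.0188
finger_force: 39.5
```

{"op": "arm_command", "data": {
  "claw": [0, 0, 0, 0, 0, 0, 0, 0],
  "dp": [
    [0, -20, 0],
    [-2, -35, 0],
    [-3, -38, 0],
    [-3, -38, 0],
    [-3, -38, 0],
    [-3, -38, 0],
    [-3, -38, 0],
    [-3, -38, 0]
  ],
  "yaw": [0, 0, 0, 0, 0, 0, 0, 0]
}}

```text
time: 21.95
position: [0.4714, -0.2063, 0.1655]
eef_rot: [[-0.906, 0.424, 0.0], [0.424, 0.906, 0.0], [-0.0, 0.0, -1.0]]
force: [1.0, 1.0, -0.9]
grip_width: 0.0191
finger_force: 39.5
```

{"op": "arm_command", "data": {
  "claw": [0, 0, 0, 0, 0, 0, 0, 0],
  "dp": [
    [-1, -38, 0],
    [0, -36, 0],
    [0, -22, 0],
    [0, 0, 0],
    [0, 0, -25],
    [0, 0, -28],
    [0, 0, 0],
    [0, 0, 0]
  ],
  "yaw": [0, 0, 0, 0, 0, 0, 0, 0]
}}

```text
time: 22.75
position: [0.4708, -0.3003, 0.1127]
eef_rot: [[-0.906, 0.424, -0.001], [0.424, 0.906, 0.0], [0.001, 0.0, -1.0]]
force: [0.7, -0.3, -0.8]
grip_width: 0.0188
finger_force: 39.5
```

{"op": "arm_command", "data": {
  "claw": [0, 0, 0, 0, 0, 0],
  "dp": [
    [0, 0, -12],
    [0, 0, -10],
    [0, 0, -2],
    [0, 0, -1],
    [0, 0, 0],
    [0, 0, 0]
  ],
  "yaw": [0, 0, 0, 0, 0, 0]
}}

```text
time: 23.35
position: [0.471, -0.3009, 0.0874]
eef_rot: [[-0.906, 0.424, 0.0], [0.424, 0.906, -0.0], [-0.0, -0.0, -1.0]]
force: [-0.6, -0.3, -2.0]
grip_width: 0.019
finger_force: 39.5
```

{"op": "arm_command", "data": {
  "claw": [0, 0, 0.4, 0.6, 0.8, 1, 1, 1],
  "dp": [
    [0, 0, -1],
    [0, 0, 0],
    [0, 0, 0],
    [0, 0, 0],
    [0, 0, 0],
    [0, 0, 10],
    [0, 0, 30],
    [0, 0, 40]
  ],
  "yaw": [0, 0, 0, 0, 0, 0, 0, 0]
}}

```text
time: 24.15
position: [0.47, -0.3004, 0.1666]
eef_rot: [[-0.906, 0.424, -0.002], [0.424, 0.906, 0.001], [0.003, -0.0, -1.0]]
force: [1.7, -0.1, -0.5]
grip_width: 0.0857
finger_force: 0.0
```

{"op": "arm_command", "data": {
  "claw": [1, 1, 1, 1, 1, 1],
  "dp": [
    [0, 15, 40],
    [0, 30, 30],
    [0, 40, 10],
    [0, 40, 0],
    [0, 30, 0],
    [0, 0, 0]
  ],
  "yaw": [0, 0, 0, 0, 0, 0]
}}

```text
time: 24.75
position: [0.4711, -0.1419, 0.2471]
eef_rot: [[-0.908, 0.42, 0.001], [0.42, 0.908, 0.001], [-0.0, 0.001, -1.0]]
force: [-0.3, -1.0, 0.4]
grip_width: 0.0854
finger_force: 0.0
```

```bash
python3 - <<'E'
from h import *
_,t=snap("top","t6.png");_,s=snap("side","s6.png")
k=lambda x,y:cv2.resize(t[y-32:y+32,x-42:x+42],(260,200),interpolation=cv2.INTER_CUBIC)
cv2.imwrite("pics/m6.png",np.vstack([np.hstack([k(262,252),k(418,216),k(507,282)]),cv2.resize(s[180:460,150:452],(780,400))[:, :]])[:600])
E
```

```text
(no output)
```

View pics/m6.png

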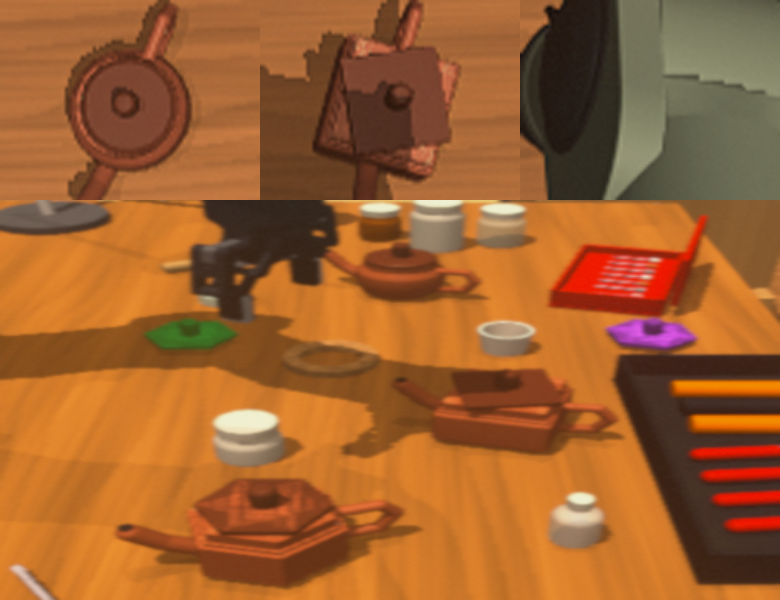

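All three lids sit flat on their own pots, the bystanders are upright and the gripper is clear.

```bash
python3 -c "
from bench import r
print(r.sense()['joint_vel']); print(r.sign_off())"
```

```text
[ 0.02700689  0.01322538  0.01394163 -0.00577609  0.00109044 -0.00250837
  0.00799825]
the job is handed in; nothing more can be done
None
```

The job is handed in at about 25 s of the 93 s allowed: the round, square and hexagonal lids are each on the pot of their own shape, with the pots, jar, bottle and cup left standing where they were.

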